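# Load graphite plates into the thickness rack

### The arm

A 6-joint arm with a two-finger parallel gripper is mounted at the origin on the work surface. World frame = base frame: x ahead of the robot, y to its left, z up, the work surface at z = 0. Lengths are in mm, angles in rad, forces in N, time in s.
With the tool pointing down it reaches from about 325 to 775 mm from the base axis. Payload 9.3 kg.
Tool frame: the origin (TCP) lies at the very end of the fingers, on their centre line; the grasp point (between the pads) lies manip.grip_depth behind it (manip.grip_depth is the distance from the TCP to the grasp point, in mm); z points along the fingers, y is the line along which they close (so a half turn about z gives the same grasp; the last joint's range is limited). The gripper opens to 85 mm and grips with 20 to 120 N. Pads are 22 mm wide; open, the fingers measure 114 mm over their backs; the gripper's body (76 mm by 85 mm) begins 54 mm behind the grasp point. The pads swing forward as they close: fully open they stand 13 mm farther back than shut.
Start: joints at [-1.495, 0.259, 0.021, 1.334, 0, 1.418], TCP at [124.738, -535.665, 209.379] pointing down, gripper open.
Joint ranges: [-3.04, 3.04], [-0.91, 1.82], [-1.04, 1.36], [-1.92, 1.95], [-1.52, 1.45], [-3.14, 3.14]. Speed limits (rad/s): [2.22, 2.22, 2.79, 3.14, 3.14, 3.14].

### API

Orientations are given as a unit quaternion [w, x, y, z].
In Python, from plant import manip gives the robot as it stands.
- The arm moves only by the shell command python3 -m creep 'ROWS' [FORCE]. ROWS is JSON, a list of rows, each an object of numbers: "hand": the closure, from 0 (fully open) to 1 (shut); "tx", "ty", "tz": the shift along the tool's x, y, z in mm; "wx", "wy", "wz": the turn, a rotation vector about the tool's x, y, z in units of 6 degrees (1.0 is 6 degrees). A call has 1 to 20 rows; each row shifts and turns the commanded pose from where the row before left it, along the tool's axes as they then stand; what a row does not reach is not made up. A row lasts 1/8 s, in which the tool goes at most 62.5 mm and 10.7 degrees, less where a joint would pass 70% of its speed; a pose out of reach is approached as far as the arm can. A call is refused whole if a number of a shift passes 62.5 or a number of a turn 1, either way. A call with a gripper value outside its range is refused whole. The fingers move at their own pace and stop on an object; FORCE is the grip in N (left out, the last holds). Time passes only in rows, so rows that do not move let the fingers close. It gives the time, the measured TCP pose, the force, the opening and the grip force at its end, in the units of the state.
- manip.sense(): the state, without advancing time (a new reading comes with each control period).
- manip.snapshot(name): name is "side" or "top"; returns the picture (480x640x3 uint8, red, green, blue); there is no depth.
- manip.get_calibration(name): a dict with "fovy" (degrees; the focal length in pixels is half the picture's height over the tangent of half this angle, whatever the lens; pixels are square), "cx", "cy" (the principal point, pixels), "R" (3x3) and "t" (3): a world point X has camera coordinates R X + t. Camera axes: x right, y down, z forward; pixel columns grow to the right and rows downward; lengths in mm; the calibration is good to about 2 mm. A picture is of the moment at which its call begins. get_calibration takes no time and is no camera call.
- manip.hand_in(): hands the job in; it is judged then, once.
The state is a dict: "t": time; "joint_pos": joint angles; "qvel": joint speeds; "joint_efforts": joint torques, N m; "position": TCP position; "tcp_rot": TCP orientation; "ft_force": force on the tool from outside, world axes, zero at the start; "ft_torque": the same for the moment, N m; "opening": finger opening in mm; "grasp_force": force on a finger pad.
Only numpy, scipy, OpenCV 4.12 (cv2) and the standard library are available. Lean on these libraries where they do the work, as an engineer would, in place of code of your own. Each camera call takes 0.05 s, during which the arm holds its last target. There are 200 camera calls.

### The job

Put the two loose graphite plates on edge into the rack, the thick one first and then the thin one, each into the narrowest slot that takes it, and press each down between wall and spring cheek until it sits firmly on the stop deep inside. Graphite is brittle: feel for the stop and press gently, without ramming or jamming the plate. Leave the plate already in the rack, the beaker and the dish alone.

Things in the scene. Friction and masses are not known exactly. Their poses are not given: they have to be found in the camera images.
- plate16_c (a point): centre (half-way up) of the THICK loose graphite plate: 60 mm wide (its x), 16 mm thick (its y), 75 mm tall (its z), about 130 g, dark grey, standing on edge in a white groove stand. Its underside is 37.5 mm below this point.
- plate8_c (a point): the same for the THIN loose graphite plate: 60 mm wide (x), 8 mm thick (y), 75 mm tall (z), about 65 g, in the other stand. Each stand is 84 x 50 mm with a 30 mm wide groove; its floor is 6 mm and its rails 16 mm above the table.
- rack: white plastic rack fixed to the table; origin on the table under its middle; top 45 mm high, 80 mm wide (x), 200 mm long (y). Four open-topped slots in a row along y, 50 mm apart, narrow at the -y end to wide: for plates of 8, 12, 16, 20 mm; each 68 mm long (x) between end walls. A slot's -y side is a fixed wall with a 4 mm bevelled top edge, its +y side a steel cheek, flared at the top, that springs along y.
- slot8 (a point): middle of the mouth of the 8 mm slot (the narrowest slot, empty), level with the rack's top; axes as the rack's. A plate centred here clears the fixed wall by 2 mm and holds the cheek 4 mm back (it yields 5.5 mm at most). Going down rubs with 2 to 8 N, which holds the plate up when let go. It must rest on stop8 (rubber on a hard seat: gives 1 mm per 15 N, 1.5 mm at most) deep inside, 17 to 29 mm below the mouth, set anew each time: find by feel.
- slot12 (a point): middle of the mouth of the 12 mm slot (the second slot, empty), level with the rack's top; axes as the rack's. A plate centred here clears the fixed wall by 2 mm and holds the cheek 4 mm back (it yields 5.5 mm at most).
- slot16 (a point): middle of the mouth of the 16 mm slot (the third slot, empty), level with the rack's top; axes as the rack's. A plate centred here clears the fixed wall by 2 mm and holds the cheek 4 mm back (it yields 5.5 mm at most). Going down rubs with 2 to 8 N, which holds the plate up when let go. It must rest on stop16 (rubber on a hard seat: gives 1 mm per 15 N, 1.5 mm at most) deep inside, 17 to 29 mm below the mouth, set anew each time: find by feel.
- slot20 (a point): middle of the mouth of the 20 mm slot (the widest slot, in which a 20 mm plate already stands), level with the rack's top; axes as the rack's. A plate centred here clears the fixed wall by 2 mm and holds the cheek 4 mm back (it yields 5.5 mm at most).
- plate20_c (a point): centre of the 20 mm graphite plate that already stands in the widest slot; leave it there.
- beaker_c (a point): centre of a glass beaker, 66 mm across, 85 mm tall; a bystander.
- dish_c (a point): centre of a glass dish, 84 mm across, 14 mm tall; a bystander.
There are look-alikes about, which are no part of the job. What is shaped like the part that bears plate8_c but yellow is not meant. What is shaped like the part that bears plate20_c but purple is not meant.

How it is judged:
By the outcome, as a careful person would: the job done as asked, in the order asked, and still so for the second after the job is handed in, with the robot touching nothing.
It also fails if it takes over 53 s, if anything falls off the work surface, if the arm or the gripper's body presses on something with over 40 N, if the wrist force passes 120 N, or if a joint passes its speed limit or range.

## Working session

There is one attempt and no reset: what is moved stays moved. The work goes in short steps, Python scripts to look and compute and a shell command to move; the robot and the scene stay as the last step left them, time stands still between calls to the robot, and variables do not carry over. Pictures are saved under pics/ and viewed, at most 12 in all, crops included, and the job is handed in when it is done.

```bash
ls; mkdir -p pics; python3 - <<'E'
from plant import manip
import cv2, json
for n in("top","side"):
    im=manip.snapshot(n); cv2.imwrite(f"pics/{n}0.png",im[:,:,::-1])
    print(manip.get_calibration(n))
print(manip.sense(), manip.grip_depth)
E
```

```text
pics
{'fovy': 50.385308094485204, 'cx': 310.1887375183173, 'cy': 240.32497653680468, 'R': array([[-0.02571105, -0.99966635,  0.00247583],
       [-0.99613324,  0.02541189, -0.08410002],
       [ 0.08400905, -0.00462856, -0.99645424]]), 't': array([-73.41522882, 552.48613014, 975.12580076])}
{'fovy': 50.870290937856254, 'cx': 311.65761733375393, 'cy': 241.44454760700154, 'R': array([[ 0.99592152, -0.08844087, -0.01784781],
       [-0.0672979 , -0.59642024, -0.79984617],
       [ 0.06009429,  0.79778513, -0.59993963]]), 't': array([-565.27174661,   22.35698459, 1107.58003346])}
{'t': 0.1, 'joint_pos': array([-1.49460011e+00,  2.59114083e-01,  2.08544893e-02,  1.33373250e+00,
        9.26979585e-06,  1.41823348e+00]), 'qvel': array([-1.74017218e-03, -2.15564398e-03,  2.96109824e-04, -5.69711632e-05,
       -1.21482947e-03, -1.78572537e-03]), 'joint_efforts': array([ 5.12161569e-03, -5.56692874e+01,  3.45068657e+01,  1.17277721e-02,
       -1.13578280e-04, -3.31294314e-05]), 'position': array([ 124.71934831, -535.38087341,  208.84513131]), 'tcp_rot': array([-5.97269415e-04,  9.93465612e-01,  1.14130275e-01,  2.74550924e-05]), 'ft_force': array([ 0.21644755, -0.36635798, -0.99148536]), 'ft_torque': array([-0.02880394, -0.01031104, -0.02849185]), 'grasp_force': 0.0, 'opening': 85.54541305777082} 18.700000000000003
```

View pics/top0.png

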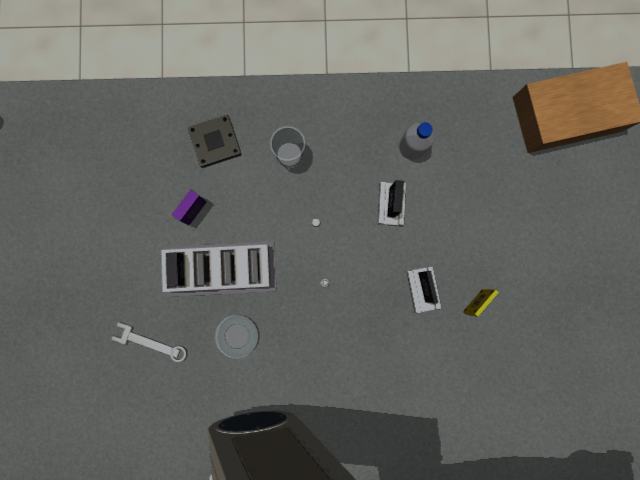

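View pics/side0.png

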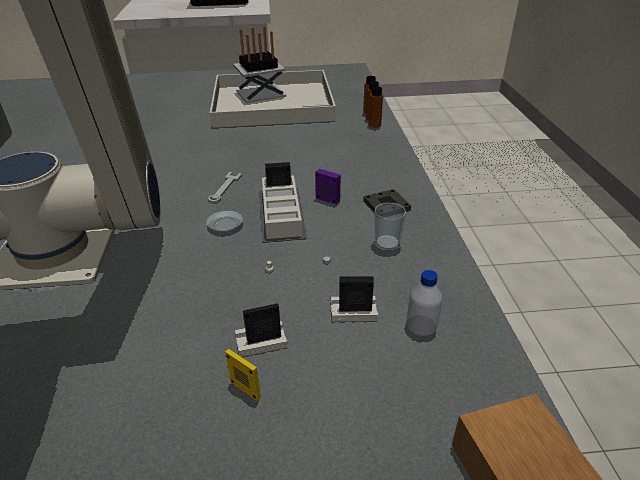

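The top view shows two dark plates in white stands at about (397,200) and (428,288). The yellow look-alike is at (481,302) and the purple one at (189,208). The rack runs from (163,268) to (270,266), with its narrow end on the right. I'll enlarge the crops to confirm which plate is which.

```bash
python3 - <<'E'
import cv2, numpy as np
t=cv2.imread("pics/top0.png"); s=cv2.imread("pics/side0.png")
g=lambda a:np.clip(255*(a/255.)**.6,0,255).astype(np.uint8)
c=lambda im,x,y,w,h,k:cv2.resize(g(im[y:y+h,x:x+w]),None,fx=k,fy=k,interpolation=cv2.INTER_CUBIC)
a=np.hstack([c(t,370,175,50,60,6),c(t,400,260,50,60,6)])
cv2.imwrite("pics/c1.png",np.vstack([a[:, :],c(s,225,265,160,100,3.75)[:240]]) if 0 else a)
cv2.imwrite("pics/c2.png",c(t,155,235,125,65,6.4))
cv2.imwrite("pics/c3.png",c(s,225,265,160,100,5))
E
```

```text
(no output)
```

View pics/c1.png

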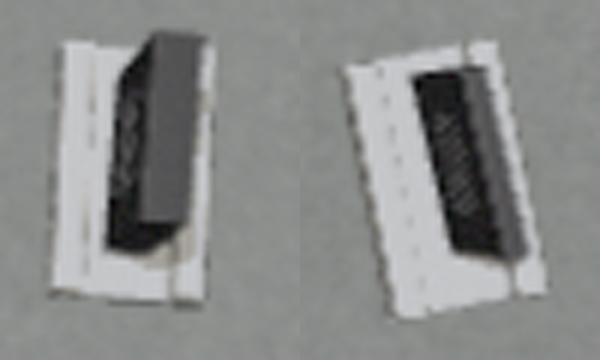

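View pics/c2.png

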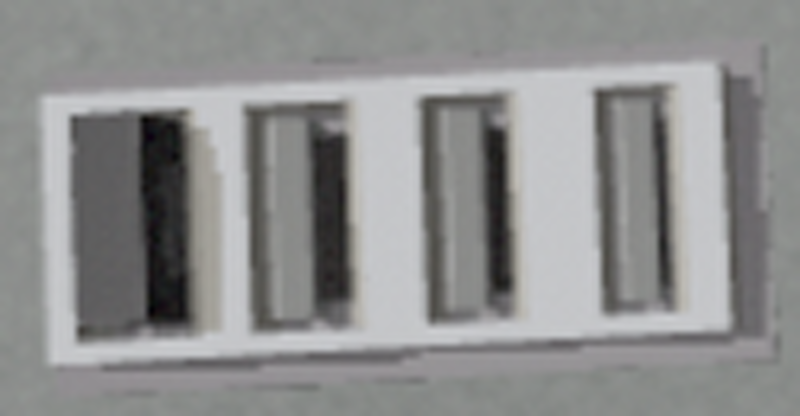

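View pics/c3.png

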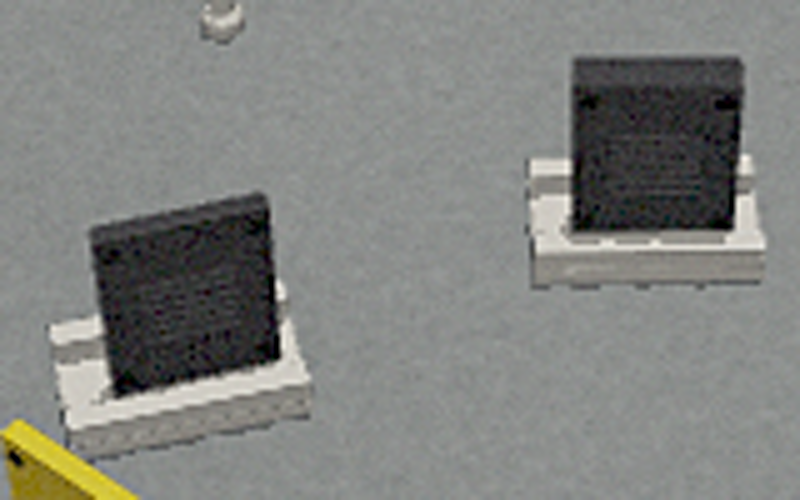

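c1 and c3 settle it. The upper plate at (397,200) has a top face about twice as wide, so it is the 16 mm plate. The lower plate at (428,288) is the thin 8 mm one. The yellow plate at (481,302) is the decoy, excluded by colour. In c2 the rack's slots run wide (left, holding the 20 mm plate) to narrow (right).

```bash
cat > h.py <<'E'
from plant import manip
import cv2, numpy as np
from scipy.optimize import least_squares
def cam(n):
    c=manip.get_calibration(n); return c,240/np.tan(np.radians(c["fovy"]/2))
def w(n,uv,z):
    c,f=cam(n); d=c["R"].T@np.array([(uv[0]-c["cx"])/f,(uv[1]-c["cy"])/f,1]); o=-c["R"].T@c["t"]
    return (o+d*(z-o[2])/d[2])[:2]
def px(n,X):
    c,f=cam(n); q=c["R"]@np.asarray(X,float)+c["t"]; return np.array([c["cx"]+f*q[0]/q[2],c["cy"]+f*q[1]/q[2]])
def rect(n,uvs,z,lx,ly):
    # corners order: (+x,+y),(+x,-y),(-x,-y),(-x,+y) -> centre x,y,yaw
    P=np.array([w(n,u,z) for u in uvs]); L=np.array([[lx,ly],[lx,-ly],[-lx,-ly],[-lx,ly]])/2
    def f(p):
        c,s=np.cos(p[2]),np.sin(p[2]); return ((L@np.array([[c,s],[-s,c]])+p[:2])-P).ravel()
    r=least_squares(f,[*P.mean(0),0]); return r.x,np.abs(r.fun).max()
E
python3 - <<'E'
from h import *
C=lambda pts,x,y,k:[(x+(a+.5)/k-.5,y+(b+.5)/k-.5) for a,b in pts]
print("thick",rect("top",C([(157,32),(207,36),(186,224),(140,220)],370,175,6),81,60,16))
print("thin",rect("top",C([(165,68),(188,68),(227,256),(202,260)],400,260,6),81,60,8))
print("rack",rect("top",C([(42,95),(720,62),(731,330),(50,365)],155,235,6.4),45,80,200))
print("thickS",rect("side",C([(573,58),(743,58),(743,92),(573,90)],225,265,5)[0:0] or C([(743,58),(743,92),(573,90),(573,58)],225,265,5),81,60,16))
print("thinS",rect("side",C([(265,193),(270,207),(93,238),(90,227)],225,265,5),81,60,8))
p,_=rect("top",C([(42,95),(720,62),(731,330),(50,365)],155,235,6.4),45,80,200)
print("beaker,dish",w("top",(289,152),0),w("top",(237,337),10))
print(w("top",(316,222),0),w("top",(325,283),0),w("top",(418,140),0))
E
```

```text
thick (array([ 6.24249193e+02, -2.53143790e+02, -1.37847841e-01]), np.float64(0.8484211648275846))
thin (array([ 4.54680281e+02, -3.08303244e+02,  1.51589140e-01]), np.float64(1.3574464775894626))
rack (array([5.00751732e+02, 9.54030086e+01, 2.44902711e-02]), np.float64(1.2857798434973517))
thickS (array([ 6.25576396e+02, -2.54619104e+02, -1.20820053e-01]), np.float64(1.1175559040280518))
thinS (array([ 4.56300861e+02, -3.08037562e+02,  1.55777791e-01]), np.float64(1.3905116633017087))
beaker,dish [733.59395441 -49.22662593] [365.9288883   60.04576808]
[ 589.0338956  -100.26922324] [ 466.48361947 -114.90890208] [ 751.90528321 -312.56278155]
```

```bash
cat >> h.py <<'E'
from scipy.spatial.transform import Rotation as Ro
def go(x,y,z,yaw):
    "remaining move to a tool-down pose: tool-axis shift in present axes (turn after), then in target axes (turn first)"
    s=manip.sense(); q=s["tcp_rot"]; R=Ro.from_quat([q[1],q[2],q[3],q[0]]); 
    T=Ro.from_matrix(np.array([[np.cos(yaw),np.sin(yaw),0],[np.sin(yaw),-np.cos(yaw),0],[0,0,-1.]]))
    d=np.array([x,y,z])-s["position"]
    print("shift now-axes",R.inv().apply(d).round(2),"target-axes",T.inv().apply(d).round(2),"turn units",((R.inv()*T).as_rotvec()/np.radians(6)).round(3),"t",round(s["t"],2),"pos",s["position"].round(1),"F",s["ft_force"].round(1),"open",round(s["opening"],1),"grip",round(s["grasp_force"],1))
E
python3 -m creep '[{"tx":50,"ty":-14.6,"tz":5.5,"hand":0.3},{"tx":50,"ty":-14.6,"tz":5.5,"hand":0.3},{"tx":50,"ty":-14.6,"tz":5.5,"hand":0.3},{"tx":50,"ty":-14.6,"tz":5.5,"hand":0.3},{"tx":50,"ty":-14.6,"tz":5.5,"hand":0.3},{"tx":50,"ty":-14.6,"tz":5.5,"hand":0.3},{"tx":50,"ty":-14.6,"tz":5.5,"hand":0.3},{"tx":50,"ty":-14.6,"tz":5.5,"hand":0.3},{"tx":50,"ty":-14.6,"tz":5.5,"hand":0.3},{"tx":50,"ty":-14.6,"tz":5.5,"hand":0.3},{"tx":50,"ty":-14.6,"tz":5.5,"hand":0.3},{"wz":0.86,"hand":0.3},{"wz":0.86,"hand":0.3},{"wz":0.86,"hand":0.3},{"wz":0.86,"hand":0.3},{"hand":0.3}]' 30
python3 -c "
from h import *
go(625,-254,45,-.13)"
```

```text
shift now-axes [ 551.02 -160.41  164.14] target-axes [ 459.58 -343.86  163.85] turn units [-0.011  0.     3.426] t 0.1 pos [ 124.7 -535.4  208.8] F [ 0.2 -0.4 -1. ] open 85.5 grip 0.0invalid input at $[0]: expected keys hand, tx, ty, tz, wx, wy, wz
```

```bash

python3 -m creep '[{"tx":50,"ty":-14.6,"tz":5.5,"wx":0,"wy":0,"wz":0,"hand":0.3},{"tx":50,"ty":-14.6,"tz":5.5,"wx":0,"wy":0,"wz":0,"hand":0.3},{"tx":50,"ty":-14.6,"tz":5.5,"wx":0,"wy":0,"wz":0,"hand":0.3},{"tx":50,"ty":-14.6,"tz":5.5,"wx":0,"wy":0,"wz":0,"hand":0.3},{"tx":50,"ty":-14.6,"tz":5.5,"wx":0,"wy":0,"wz":0,"hand":0.3},{"tx":50,"ty":-14.6,"tz":5.5,"wx":0,"wy":0,"wz":0,"hand":0.3},{"tx":50,"ty":-14.6,"tz":5.5,"wx":0,"wy":0,"wz":0,"hand":0.3},{"tx":50,"ty":-14.6,"tz":5.5,"wx":0,"wy":0,"wz":0,"hand":0.3},{"tx":50,"ty":-14.6,"tz":5.5,"wx":0,"wy":0,"wz":0,"hand":0.3},{"tx":50,"ty":-14.6,"tz":5.5,"wx":0,"wy":0,"wz":0,"hand":0.3},{"tx":50,"ty":-14.6,"tz":5.5,"wx":0,"wy":0,"wz":0,"hand":0.3},{"tx":0,"ty":0,"tz":0,"wx":0,"wy":0,"wz":0.86,"hand":0.3},{"tx":0,"ty":0,"tz":0,"wx":0,"wy":0,"wz":0.86,"hand":0.3},{"tx":0,"ty":0,"tz":0,"wx":0,"wy":0,"wz":0.86,"hand":0.3},{"tx":0,"ty":0,"tz":0,"wx":0,"wy":0,"wz":0.86,"hand":0.3},{"tx":0,"ty":0,"tz":0,"wx":0,"wy":0,"wz":0,"hand":0.3}]' 30
python3 -c "
from h import *
go(625,-254,45,-.13)"
```

```text
t: 2.1
position: [623.9, -254.4, 148.4]
tcp_rot: [-0.0, 0.998, -0.065, -0.0]
ft_force: [-0.6, -1.2, 0.2]
opening: 60.0
grasp_force: 0.0
shift now-axes [  1.17  -0.51 103.42] target-axes [  1.09  -0.54 103.42] turn units [-0.003  0.008 -0.007] t 2.1 pos [ 623.9 -254.4  148.4] F [-0.6 -1.2  0.2] open 60.0 grip 0.0
```

```bash

python3 -m creep '[{"tx":0.5,"ty":-0.5,"tz":30,"wx":0,"wy":0,"wz":0,"hand":0.3},{"tx":0.5,"ty":0,"tz":30,"wx":0,"wy":0,"wz":0,"hand":0.3},{"tx":0,"ty":0,"tz":25,"wx":0,"wy":0,"wz":0,"hand":0.3},{"tx":0,"ty":0,"tz":18,"wx":0,"wy":0,"wz":0,"hand":0.3},{"tx":0,"ty":0,"tz":0,"wx":0,"wy":0,"wz":0,"hand":0.3},{"tx":0,"ty":0,"tz":0,"wx":0,"wy":0,"wz":0,"hand":0.6},{"tx":0,"ty":0,"tz":0,"wx":0,"wy":0,"wz":0,"hand":0.8},{"tx":0,"ty":0,"tz":0,"wx":0,"wy":0,"wz":0,"hand":1},{"tx":0,"ty":0,"tz":0,"wx":0,"wy":0,"wz":0,"hand":1},{"tx":0,"ty":0,"tz":0,"wx":0,"wy":0,"wz":0,"hand":1},{"tx":0,"ty":0,"tz":0,"wx":0,"wy":0,"wz":0,"hand":1}]' 50
```

```text
t: 3.48
position: [625.6, -254.4, 47.0]
tcp_rot: [0.0, 0.998, -0.066, 0.001]
ft_force: [0.4, 0.7, 6.5]
opening: 14.7
grasp_force: 49.6
```

```bash

python3 -m creep '[{"tx":0,"ty":0,"tz":-10,"wx":0,"wy":0,"wz":0,"hand":1},{"tx":0,"ty":0,"tz":-30,"wx":0,"wy":0,"wz":0,"hand":1},{"tx":0,"ty":0,"tz":-30,"wx":0,"wy":0,"wz":0,"hand":1},{"tx":-10,"ty":-20,"tz":-5,"wx":0,"wy":0,"wz":0,"hand":1},{"tx":-21.6,"ty":-44.4,"tz":0,"wx":0,"wy":0,"wz":0,"hand":1},{"tx":-21.6,"ty":-44.4,"tz":0,"wx":0,"wy":0,"wz":0,"hand":1},{"tx":-21.6,"ty":-44.4,"tz":0,"wx":0,"wy":0,"wz":0,"hand":1},{"tx":-21.6,"ty":-44.4,"tz":0,"wx":0,"wy":0,"wz":0,"hand":1},{"tx":-21.6,"ty":-44.4,"tz":0,"wx":0,"wy":0,"wz":0,"hand":1},{"tx":-21.6,"ty":-44.4,"tz":0,"wx":0,"wy":0,"wz":0,"hand":1},{"tx":-21.6,"ty":-44.4,"tz":0,"wx":0,"wy":0,"wz":0,"hand":1},{"tx":-11.8,"ty":-24.5,"tz":0,"wx":0,"wy":0,"wz":0,"hand":1},{"tx":0,"ty":0,"tz":0,"wx":0,"wy":0,"wz":-0.75,"hand":1},{"tx":0,"ty":0,"tz":0,"wx":0,"wy":0,"wz":-0.75,"hand":1},{"tx":0,"ty":0,"tz":0,"wx":0,"wy":0,"wz":0,"hand":1},{"tx":0,"ty":0,"tz":0,"wx":0,"wy":0,"wz":0,"hand":1}]'
python3 - <<'E'
from h import *
go(500.1,120.4,115,.0245)
g=lambda a:np.clip(255*(a/255.)**.6,0,255).astype(np.uint8)
t=manip.snapshot("top")[:,:,::-1]; s=manip.snapshot("side")[:,:,::-1]
cv2.imwrite("pics/t1.png",t); cv2.imwrite("pics/s1.png",s)
c=lambda im,x,y,w,h,k:cv2.resize(g(im[y:y+h,x:x+w]),None,fx=k,fy=k,interpolation=cv2.INTER_CUBIC)
cv2.imwrite("pics/c4.png",c(s,235,130,100,120,5))
E
```

```text
t: 5.48
position: [493.0, 68.1, 122.1]
tcp_rot: [-0.02, 0.999, 0.049, 0.002]
ft_force: [-0.7, 0.6, -1.8]
opening: 14.6
grasp_force: 49.0
shift now-axes [ 12.13 -51.01   9.2 ] target-axes [  8.36 -52.1    7.05] turn units [-0.39  -0.038  0.704] t 5.47 pos [493.   68.1 122.1] F [-0.7  0.6 -1.8] open 14.6 grip 49.0
```

View pics/c4.png

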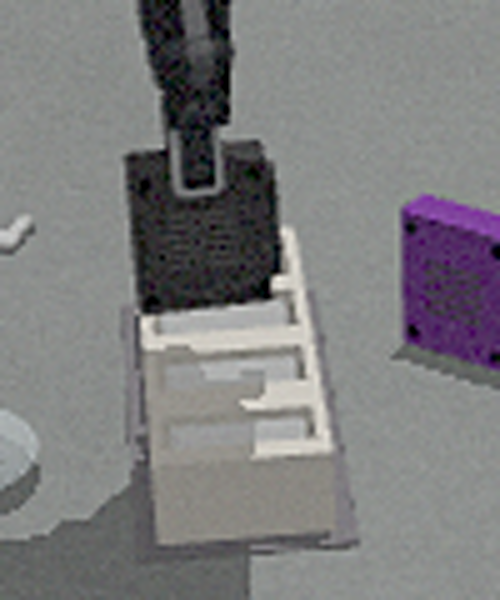

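The side crop shows the plate hanging upright over the rack, short of the third slot: plate bottom edge at about (263,192). I'll correct the pose.

```bash

python3 -m creep '[{"tx":0,"ty":0,"tz":0,"wx":-0.39,"wy":-0.04,"wz":0.7,"hand":1},{"tx":4,"ty":-25,"tz":0,"wx":0,"wy":0,"wz":0,"hand":1},{"tx":4,"ty":-25,"tz":0,"wx":0,"wy":0,"wz":0,"hand":1},{"tx":0,"ty":-2,"tz":0,"wx":0,"wy":0,"wz":0,"hand":1},{"tx":0,"ty":0,"tz":0,"wx":0,"wy":0,"wz":0,"hand":1},{"tx":0,"ty":0,"tz":0,"wx":0,"wy":0,"wz":0,"hand":1}]'
python3 - <<'E'
from h import *
go(500.1,120.4,115,.0245)
E
```

```text
t: 6.32
position: [500.2, 107.8, 122.3]
tcp_rot: [-0.005, 1.0, 0.022, -0.0]
ft_force: [1.0, -0.1, -1.1]
opening: 14.8
grasp_force: 49.1
shift now-axes [  0.42 -12.51   7.4 ] target-axes [  0.18 -12.58   7.28] turn units [-0.089 -0.     0.182] t 6.33 pos [500.2 107.8 122.3] F [ 1.  -0.1 -1.1] open 14.8 grip 49.1
```

```bash

python3 -m creep '[{"tx":0,"ty":0,"tz":0,"wx":-0.09,"wy":0,"wz":0.18,"hand":1},{"tx":0,"ty":-6.3,"tz":5,"wx":0,"wy":0,"wz":0,"hand":1},{"tx":0,"ty":-6.3,"tz":5,"wx":0,"wy":0,"wz":0,"hand":1},{"tx":0,"ty":0,"tz":10,"wx":0,"wy":0,"wz":0,"hand":1},{"tx":0,"ty":0,"tz":0,"wx":0,"wy":0,"wz":0,"hand":1},{"tx":0,"ty":0,"tz":0,"wx":0,"wy":0,"wz":0,"hand":1},{"tx":0,"ty":0,"tz":0,"wx":0,"wy":0,"wz":0,"hand":1}]'
python3 - <<'E'
from h import *
go(500.1,120.4,100,.0245)
g=lambda a:np.clip(255*(a/255.)**.6,0,255).astype(np.uint8)
t=manip.snapshot("top")[:,:,::-1]; s=manip.snapshot("side")[:,:,::-1]
cv2.imwrite("pics/t2.png",t); cv2.imwrite("pics/s2.png",s)
c=lambda im,x,y,w,h,k:cv2.resize(g(im[y:y+h,x:x+w]),None,fx=k,fy=k,interpolation=cv2.INTER_CUBIC)
cv2.imwrite("pics/c5.png",np.hstack([c(s,240,145,70,100,6),c(t,155,195,60,100,6)]))
for X in [(-40,-100),(40,-100),(40,100)]:
  a=.0245;print(X,px("side",[500.75+np.cos(a)*X[0]-np.sin(a)*X[1],95.4+np.sin(a)*X[0]+np.cos(a)*X[1],45]))
E
```

```text
t: 7.2
position: [500.4, 108.4, 102.6]
tcp_rot: [-0.005, 1.0, 0.022, 0.0]
ft_force: [-0.6, -0.2, -1.2]
opening: 14.7
grasp_force: 49.0
shift now-axes [  0.19 -11.97   2.7 ] target-axes [ -0.04 -12.     2.58] turn units [-0.097 -0.003  0.184] t 7.2 pos [500.4 108.4 102.6] F [-0.6 -0.2 -1.2] open 14.7 grip 49.0
(-40, -100) [263.99919493 222.47506578]
(40, -100) [300.39325966 219.60653176]
(40, 100) [292.83764342 175.07663959]
```

View pics/c5.png

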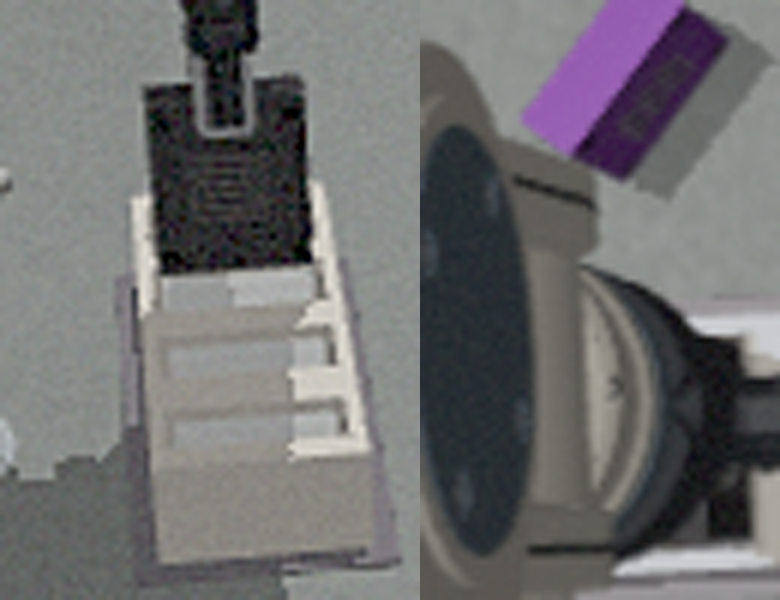

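```bash

python3 - <<'E'
from h import *
s=manip.sense();print(s["joint_pos"].round(3),s["qvel"].round(3))
E
```

```text
[ 0.043  0.25  -0.272  1.048  0.01   3.141] [ 0.001 -0.001 -0.    -0.001 -0.001 -0.001]
```

Joint 6 is at its limit (3.14). A half turn gives the same grasp and the plate is symmetric, so I'll unwind 180° here, slightly raised.

```bash

python3 -m creep '[{"tx":0,"ty":0,"tz":-10,"wx":0,"wy":0,"wz":-1,"hand":1},{"tx":0,"ty":0,"tz":-10,"wx":0,"wy":0,"wz":-1,"hand":1},{"tx":0,"ty":0,"tz":0,"wx":0,"wy":0,"wz":-1,"hand":1},{"tx":0,"ty":0,"tz":0,"wx":0,"wy":0,"wz":-1,"hand":1},{"tx":0,"ty":0,"tz":0,"wx":0,"wy":0,"wz":-1,"hand":1},{"tx":0,"ty":0,"tz":0,"wx":0,"wy":0,"wz":-1,"hand":1},{"tx":0,"ty":0,"tz":0,"wx":0,"wy":0,"wz":-1,"hand":1},{"tx":0,"ty":0,"tz":0,"wx":0,"wy":0,"wz":-1,"hand":1},{"tx":0,"ty":0,"tz":0,"wx":0,"wy":0,"wz":-1,"hand":1},{"tx":0,"ty":0,"tz":0,"wx":0,"wy":0,"wz":-1,"hand":1},{"tx":0,"ty":0,"tz":0,"wx":0,"wy":0,"wz":-1,"hand":1},{"tx":0,"ty":0,"tz":0,"wx":0,"wy":0,"wz":-1,"hand":1},{"tx":0,"ty":0,"tz":0,"wx":0,"wy":0,"wz":-1,"hand":1},{"tx":0,"ty":0,"tz":0,"wx":0,"wy":0,"wz":-1,"hand":1},{"tx":0,"ty":0,"tz":0,"wx":0,"wy":0,"wz":-1,"hand":1}]'
python3 -m creep '[{"tx":0,"ty":0,"tz":0,"wx":0,"wy":0,"wz":-1,"hand":1},{"tx":0,"ty":0,"tz":0,"wx":0,"wy":0,"wz":-1,"hand":1},{"tx":0,"ty":0,"tz":0,"wx":0,"wy":0,"wz":-1,"hand":1},{"tx":0,"ty":0,"tz":0,"wx":0,"wy":0,"wz":-1,"hand":1},{"tx":0,"ty":0,"tz":0,"wx":0,"wy":0,"wz":-1,"hand":1},{"tx":0,"ty":0,"tz":0,"wx":0,"wy":0,"wz":-1,"hand":1},{"tx":0,"ty":0,"tz":0,"wx":0,"wy":0,"wz":-1,"hand":1},{"tx":0,"ty":0,"tz":0,"wx":0,"wy":0,"wz":-1,"hand":1},{"tx":0,"ty":0,"tz":0,"wx":0,"wy":0,"wz":-1,"hand":1},{"tx":0,"ty":0,"tz":0,"wx":0,"wy":0,"wz":-1,"hand":1},{"tx":0,"ty":0,"tz":0,"wx":0,"wy":0,"wz":-1,"hand":1},{"tx":0,"ty":0,"tz":0,"wx":0,"wy":0,"wz":-1,"hand":1},{"tx":0,"ty":0,"tz":0,"wx":0,"wy":0,"wz":-1,"hand":1},{"tx":0,"ty":0,"tz":0,"wx":0,"wy":0,"wz":-1,"hand":1},{"tx":0,"ty":0,"tz":0,"wx":0,"wy":0,"wz":-0.8,"hand":1},{"tx":0,"ty":0,"tz":0,"wx":0,"wy":0,"wz":0,"hand":1}]'
python3 - <<'E'
from h import *
go(500.1,120.4,95,.0245+np.pi)
print(manip.sense()["joint_pos"].round(3))
E
```

```text
t: 9.18
position: [500.3, 108.2, 122.5]
tcp_rot: [-0.004, 0.69, 0.724, 0.004]
ft_force: [1.2, -0.5, -1.8]
opening: 14.5
grasp_force: 49.0
t: 11.18
position: [500.3, 108.2, 122.5]
tcp_rot: [0.0, -0.011, 1.0, 0.005]
ft_force: [0.2, 0.5, -2.3]
opening: 14.2
grasp_force: 49.0
shift now-axes [-2.000e-02  1.193e+01  2.764e+01] target-axes [-0.05 12.21 27.52] turn units [ 0.097  0.001 -0.022] t 11.18 pos [500.3 108.2 122.5] F [ 0.2  0.5 -2.3] open 14.2 grip 49.0
[ 0.043  0.235 -0.237  1.098  0.01   0.02 ]
```

```bash

python3 -m creep '[{"tx":0,"ty":0,"tz":0,"wx":0.1,"wy":0,"wz":-0.02,"hand":1},{"tx":0,"ty":6,"tz":10,"wx":0,"wy":0,"wz":0,"hand":1},{"tx":0,"ty":6.2,"tz":10,"wx":0,"wy":0,"wz":0,"hand":1},{"tx":0,"ty":0,"tz":5,"wx":0,"wy":0,"wz":0,"hand":1},{"tx":0,"ty":0,"tz":0,"wx":0,"wy":0,"wz":0,"hand":1},{"tx":0,"ty":0,"tz":0,"wx":0,"wy":0,"wz":0,"hand":1}]'
python3 - <<'E'
from h import *
go(500.1,120.4,95,.0245+np.pi)
g=lambda a:np.clip(255*(a/255.)**.6,0,255).astype(np.uint8)
t=manip.snapshot("top")[:,:,::-1]; s=manip.snapshot("side")[:,:,::-1]
cv2.imwrite("pics/t3.png",t); cv2.imwrite("pics/s3.png",s)
c=lambda im,x,y,w,h,k:cv2.resize(g(im[y:y+h,x:x+w]),None,fx=k,fy=k,interpolation=cv2.INTER_CUBIC)
cv2.imwrite("pics/c6.png",c(s,250,140,70,90,6.5))
a=.0245
for X,z in [((-40,-100),45),((40,-100),45),((-30,25-8),58),((30,25-8),58),((-30,25-8),45),((30,25-8),45)]:
  print(X,z,(px("side",[500.75+np.cos(a)*X[0]-np.sin(a)*X[1],95.4+np.sin(a)*X[0]+np.cos(a)*X[1],z])-[250,140]+.5)*6.5-.5)
E
```

```text
t: 11.92
position: [500.1, 120.3, 97.5]
tcp_rot: [0.0, -0.012, 1.0, -0.0]
ft_force: [0.5, 0.2, -0.8]
opening: 14.7
grasp_force: 49.1
shift now-axes [0.05 0.09 2.5 ] target-axes [0.05 0.09 2.5 ] turn units [-0.003  0.001  0.002] t 11.93 pos [500.1 120.3  97.5] F [ 0.5  0.2 -0.8] open 14.7 grip 49.1
(-40, -100) 45 [ 93.74476702 538.83792759]
(40, -100) 45 [330.30618776 520.19245642]
(-30, 17) 58 [106.5288728  325.10976202]
(30, 17) 58 [271.34546075 312.96957841]
(-30, 17) 45 [109.09780814 355.77574722]
(30, 17) 45 [272.83540182 343.59248264]
```

View pics/c6.png

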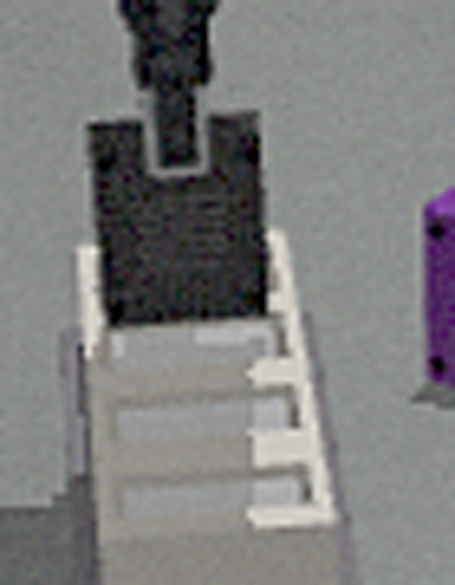

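The side crop shows the plate's bottom edge at (107,327)–(268,318) in the crop, level and aligned in y with the third slot. It needs about 1.5 mm more in +x. I'll descend in steps and watch the force.

```bash

python3 -m creep '[{"tx":-1.5,"ty":0,"tz":4,"wx":0,"wy":0,"wz":0,"hand":1},{"tx":0,"ty":0,"tz":4,"wx":0,"wy":0,"wz":0,"hand":1},{"tx":0,"ty":0,"tz":2,"wx":0,"wy":0,"wz":0,"hand":1},{"tx":0,"ty":0,"tz":0,"wx":0,"wy":0,"wz":0,"hand":1}]' 60
python3 -m creep '[{"tx":0,"ty":0,"tz":2,"wx":0,"wy":0,"wz":0,"hand":1},{"tx":0,"ty":0,"tz":2,"wx":0,"wy":0,"wz":0,"hand":1},{"tx":0,"ty":0,"tz":0,"wx":0,"wy":0,"wz":0,"hand":1}]'
python3 -m creep '[{"tx":0,"ty":0,"tz":2,"wx":0,"wy":0,"wz":0,"hand":1},{"tx":0,"ty":0,"tz":2,"wx":0,"wy":0,"wz":0,"hand":1},{"tx":0,"ty":0,"tz":0,"wx":0,"wy":0,"wz":0,"hand":1}]'
```

```text
t: 12.52
position: [501.4, 120.4, 87.2]
tcp_rot: [-0.0, -0.012, 1.0, -0.0]
ft_force: [0.4, 0.2, -1.6]
opening: 14.0
grasp_force: 63.5
t: 12.9
position: [502.2, 120.4, 84.8]
tcp_rot: [0.001, -0.012, 1.0, -0.0]
ft_force: [-2.0, -0.9, 13.3]
opening: 14.2
grasp_force: 65.4
t: 13.28
position: [502.4, 120.0, 80.1]
tcp_rot: [0.001, -0.012, 1.0, -0.001]
ft_force: [1.8, -2.7, 5.7]
opening: 14.1
grasp_force: 64.4
```

```bash

python3 -m creep '[{"tx":0,"ty":0,"tz":2,"wx":0,"wy":0,"wz":0,"hand":1},{"tx":0,"ty":0,"tz":2,"wx":0,"wy":0,"wz":0,"hand":1},{"tx":0,"ty":0,"tz":0,"wx":0,"wy":0,"wz":0,"hand":1}]'
python3 -m creep '[{"tx":0,"ty":0,"tz":2,"wx":0,"wy":0,"wz":0,"hand":1},{"tx":0,"ty":0,"tz":2,"wx":0,"wy":0,"wz":0,"hand":1},{"tx":0,"ty":0,"tz":0,"wx":0,"wy":0,"wz":0,"hand":1}]'
```

```text
t: 13.65
position: [502.1, 119.8, 75.9]
tcp_rot: [0.001, -0.012, 1.0, -0.001]
ft_force: [1.8, -3.8, 5.4]
opening: 14.2
grasp_force: 64.4
t: 14.02
position: [502.2, 119.1, 71.8]
tcp_rot: [0.001, -0.012, 1.0, -0.002]
ft_force: [2.2, -7.8, 2.6]
opening: 13.8
grasp_force: 64.3
```

```bash

python3 -m creep '[{"tx":0,"ty":0.8,"tz":1,"wx":0,"wy":0,"wz":0,"hand":1},{"tx":0,"ty":0,"tz":1,"wx":0,"wy":0,"wz":0,"hand":1},{"tx":0,"ty":0,"tz":0,"wx":0,"wy":0,"wz":0,"hand":1}]'
python3 -m creep '[{"tx":0,"ty":0,"tz":1,"wx":0,"wy":0,"wz":0,"hand":1},{"tx":0,"ty":0,"tz":0,"wx":0,"wy":0,"wz":0,"hand":1}]'
python3 -m creep '[{"tx":0,"ty":0,"tz":1,"wx":0,"wy":0,"wz":0,"hand":1},{"tx":0,"ty":0,"tz":0,"wx":0,"wy":0,"wz":0,"hand":1}]'
```

```text
t: 14.4
position: [502.1, 119.5, 69.7]
tcp_rot: [0.001, -0.012, 1.0, -0.002]
ft_force: [1.5, -10.0, 2.6]
opening: 14.3
grasp_force: 64.5
t: 14.65
position: [502.0, 119.4, 68.6]
tcp_rot: [0.0, -0.012, 1.0, -0.002]
ft_force: [0.9, -9.7, 4.0]
opening: 14.4
grasp_force: 64.5
t: 14.9
position: [502.0, 119.4, 67.6]
tcp_rot: [0.0, -0.012, 1.0, -0.002]
ft_force: [0.7, -9.9, 3.3]
opening: 14.3
grasp_force: 64.5
```

```bash

python3 -m creep '[{"tx":0,"ty":0,"tz":1,"wx":0,"wy":0,"wz":0,"hand":1},{"tx":0,"ty":0,"tz":0,"wx":0,"wy":0,"wz":0,"hand":1}]'|grep -E "pos|force"
python3 -m creep '[{"tx":0,"ty":0,"tz":1,"wx":0,"wy":0,"wz":0,"hand":1},{"tx":0,"ty":0,"tz":0,"wx":0,"wy":0,"wz":0,"hand":1}]'|grep -E "pos|force"
```

```text
position: [502.0, 119.4, 66.6]
ft_force: [1.2, -9.7, 3.4]
grasp_force: 64.5
position: [502.0, 119.3, 65.7]
ft_force: [1.1, -9.7, 4.2]
grasp_force: 64.6
```

```bash

python3 -m creep '[{"tx":0,"ty":0,"tz":1,"wx":0,"wy":0,"wz":0,"hand":1},{"tx":0,"ty":0,"tz":0,"wx":0,"wy":0,"wz":0,"hand":1}]'|grep -E "pos|force"
```

```text
position: [502.2, 119.3, 65.1]
ft_force: [0.1, -10.5, 8.7]
grasp_force: 65.1
```

```bash

python3 -m creep '[{"tx":0,"ty":0,"tz":0.7,"wx":0,"wy":0,"wz":0,"hand":1},{"tx":0,"ty":0,"tz":0,"wx":0,"wy":0,"wz":0,"hand":1}]'|grep -E "pos|force"
```

```text
position: [502.4, 119.3, 64.9]
ft_force: [-1.8, -10.9, 12.2]
grasp_force: 65.8
```

```bash

python3 -m creep '[{"tx":0,"ty":0,"tz":0.7,"wx":0,"wy":0,"wz":0,"hand":1},{"tx":0,"ty":0,"tz":0,"wx":0,"wy":0,"wz":0,"hand":1}]'|grep -E "pos|force"
```

```text
position: [502.5, 119.3, 64.6]
ft_force: [-2.1, -9.8, 17.1]
grasp_force: 66.3
```

```bash

python3 -m creep '[{"tx":0,"ty":0,"tz":0.5,"wx":0,"wy":0,"wz":0,"hand":1},{"tx":0,"ty":0,"tz":0,"wx":0,"wy":0,"wz":0,"hand":1},{"tx":0,"ty":0,"tz":0,"wx":0,"wy":0,"wz":0,"hand":1}]'|grep -E "pos|force"
python3 -m creep '[{"tx":0,"ty":0,"tz":0,"wx":0,"wy":0,"wz":0,"hand":0.62},{"tx":0,"ty":0,"tz":0,"wx":0,"wy":0,"wz":0,"hand":0.62},{"tx":0,"ty":0,"tz":0,"wx":0,"wy":0,"wz":0,"hand":0.62}]'
python3 -c "
from h import *
go(501.5,120,130,.0245+np.pi)"
```

```text
position: [502.6, 119.3, 64.4]
ft_force: [-2.9, -10.7, 20.1]
grasp_force: 66.7
t: 16.9
position: [501.2, 121.4, 62.1]
tcp_rot: [-0.0, -0.013, 1.0, -0.0]
ft_force: [0.0, 0.1, -0.4]
opening: 32.2
grasp_force: 0.0
shift now-axes [ -0.21  -1.43 -67.9 ] target-axes [ -0.28  -1.43 -67.9 ] turn units [-0.001 -0.009  0.007] t 16.9 pos [501.2 121.4  62.1] F [ 0.   0.1 -0.4] open 32.2 grip 0.0
```

```bash

python3 -m creep '[{"tx":0,"ty":-1.4,"tz":-12,"wx":0,"wy":0,"wz":0,"hand":0.62},{"tx":0,"ty":0,"tz":-35,"wx":0,"wy":0,"wz":0,"hand":0.62},{"tx":0,"ty":0,"tz":-25,"wx":0,"wy":0,"wz":0,"hand":0.62},{"tx":6.2,"ty":-47.4,"tz":0,"wx":0,"wy":0,"wz":0,"hand":0.35},{"tx":6.2,"ty":-47.4,"tz":0,"wx":0,"wy":0,"wz":0,"hand":0.35},{"tx":6.2,"ty":-47.4,"tz":0,"wx":0,"wy":0,"wz":0,"hand":0.35},{"tx":6.2,"ty":-47.4,"tz":0,"wx":0,"wy":0,"wz":0,"hand":0.35},{"tx":6.2,"ty":-47.4,"tz":0,"wx":0,"wy":0,"wz":0,"hand":0.35},{"tx":6.2,"ty":-47.4,"tz":0,"wx":0,"wy":0,"wz":0,"hand":0.35},{"tx":6.2,"ty":-47.4,"tz":0,"wx":0,"wy":0,"wz":0,"hand":0.35},{"tx":6.2,"ty":-47.4,"tz":0,"wx":0,"wy":0,"wz":0,"hand":0.35},{"tx":6.2,"ty":-47.4,"tz":0,"wx":0,"wy":0,"wz":0,"hand":0.35},{"tx":0,"ty":0,"tz":0,"wx":0,"wy":0,"wz":-0.6,"hand":0.35},{"tx":0,"ty":0,"tz":0,"wx":0,"wy":0,"wz":-0.62,"hand":0.35},{"tx":0,"ty":0,"tz":0,"wx":0,"wy":0,"wz":0,"hand":0.35}]'
python3 - <<'E'
from h import *
go(455.5,-308.2,45,.153+np.pi)
t=manip.snapshot("top")[:,:,::-1]; s=manip.snapshot("side")[:,:,::-1]
cv2.imwrite("pics/t4.png",t); cv2.imwrite("pics/s4.png",s)
g=lambda a:np.clip(255*(a/255.)**.6,0,255).astype(np.uint8)
c=lambda im,x,y,w,h,k:cv2.resize(g(im[y:y+h,x:x+w]),None,fx=k,fy=k,interpolation=cv2.INTER_CUBIC)
cv2.imwrite("pics/c7.png",np.vstack([c(t,155,235,125,65,4),c(s,250,150,125,85,4)]))
E
```

```text
t: 18.77
position: [456.3, -308.2, 135.1]
tcp_rot: [0.0, -0.076, 0.997, -0.0]
ft_force: [-0.4, -0.6, -0.4]
opening: 55.8
grasp_force: 0.0
shift now-axes [ 0.8   0.17 90.14] target-axes [ 0.8   0.13 90.14] turn units [-0.005  0.    -0.009] t 18.77 pos [ 456.3 -308.2  135.1] F [-0.4 -0.6 -0.4] open 55.8 grip 0.0
```

View pics/c7.png

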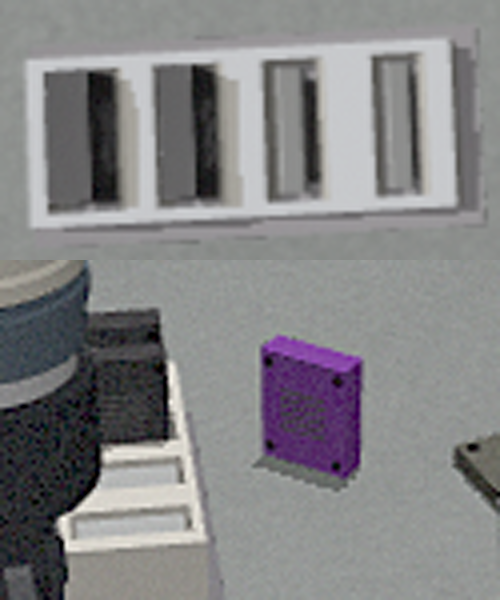

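Top crop: the thick plate stands upright in the third slot, in line with the 20 mm plate, and the 8 mm and 12 mm slots are still empty. Next I'll grasp the thin plate.

```bash

python3 -m creep '[{"tx":0.8,"ty":0,"tz":30,"wx":0,"wy":0,"wz":0,"hand":0.35},{"tx":0,"ty":0,"tz":30,"wx":0,"wy":0,"wz":0,"hand":0.35},{"tx":0,"ty":0,"tz":20,"wx":0,"wy":0,"wz":0,"hand":0.35},{"tx":0,"ty":0,"tz":10,"wx":0,"wy":0,"wz":0,"hand":0.35},{"tx":0,"ty":0,"tz":0,"wx":0,"wy":0,"wz":0,"hand":0.5},{"tx":0,"ty":0,"tz":0,"wx":0,"wy":0,"wz":0,"hand":0.7},{"tx":0,"ty":0,"tz":0,"wx":0,"wy":0,"wz":0,"hand":0.85},{"tx":0,"ty":0,"tz":0,"wx":0,"wy":0,"wz":0,"hand":1},{"tx":0,"ty":0,"tz":0,"wx":0,"wy":0,"wz":0,"hand":1},{"tx":0,"ty":0,"tz":0,"wx":0,"wy":0,"wz":0,"hand":1},{"tx":0,"ty":0,"tz":0,"wx":0,"wy":0,"wz":0,"hand":1}]' 60
python3 -c "
from h import *
go(504,20.2,47,.153+np.pi)"
```

```text
t: 20.25
position: [456.0, -308.6, 45.5]
tcp_rot: [0.0, -0.076, 0.997, -0.001]
ft_force: [-0.8, -0.1, 6.2]
opening: 6.2
grasp_force: 60.2
shift now-axes [-97.45 317.66  -1.96] target-axes [-97.56 317.63  -1.52] turn units [-0.016  0.008 -0.003] t 20.25 pos [ 456.  -308.6   45.5] F [-0.8 -0.1  6.2] open 6.2 grip 60.2
```

```bash

python3 -m creep '[{"tx":0,"ty":0,"tz":-10,"wx":0,"wy":0,"wz":0,"hand":1},{"tx":0,"ty":0,"tz":-30,"wx":0,"wy":0,"wz":0,"hand":1},{"tx":0,"ty":0,"tz":-20,"wx":0,"wy":0,"wz":0,"hand":1},{"tx":-6.5,"ty":21.1,"tz":0,"wx":0,"wy":0,"wz":0,"hand":1},{"tx":-13,"ty":42.3,"tz":0,"wx":0,"wy":0,"wz":0,"hand":1},{"tx":-13,"ty":42.3,"tz":0,"wx":0,"wy":0,"wz":0,"hand":1},{"tx":-13,"ty":42.3,"tz":0,"wx":0,"wy":0,"wz":0,"hand":1},{"tx":-13,"ty":42.3,"tz":0,"wx":0,"wy":0,"wz":0,"hand":1},{"tx":-13,"ty":42.3,"tz":0,"wx":0,"wy":0,"wz":0,"hand":1},{"tx":-13,"ty":42.3,"tz":0,"wx":0,"wy":0,"wz":0,"hand":1},{"tx":-13,"ty":42.7,"tz":0,"wx":0,"wy":0,"wz":0,"hand":1},{"tx":0,"ty":0,"tz":0,"wx":0,"wy":0,"wz":0.61,"hand":1},{"tx":0,"ty":0,"tz":0,"wx":0,"wy":0,"wz":0.61,"hand":1},{"tx":0,"ty":0,"tz":0,"wx":0,"wy":0,"wz":0,"hand":1},{"tx":0,"ty":0,"tz":0,"wx":0,"wy":0,"wz":0,"hand":1}]'
python3 - <<'E'
from h import *
go(504,20.2,95,.0245+np.pi)
g=lambda a:np.clip(255*(a/255.)**.6,0,255).astype(np.uint8)
s=manip.snapshot("side")[:,:,::-1];cv2.imwrite("pics/s5.png",s)
c=lambda im,x,y,w,h,k:cv2.resize(g(im[y:y+h,x:x+w]),None,fx=k,fy=k,interpolation=cv2.INTER_CUBIC)
cv2.imwrite("pics/c8.png",c(s,250,150,70,90,6.5))
a=.0245; z=manip.sense()["position"][2]-39.5
for X,z in [((-40,-100),45),((40,-100),45),((-30,-79),z),((30,-79),z)]:
  print(X,z,(px("side",[502.1+np.cos(a)*X[0]-np.sin(a)*X[1],95.2+np.sin(a)*X[0]+np.cos(a)*X[1],z])-[250,150]+.5)*6.5-.5)
E
```

```text
t: 22.12
position: [503.1, 21.0, 104.2]
tcp_rot: [-0.0, -0.013, 1.0, -0.0]
ft_force: [-1.2, -1.2, -1.1]
opening: 5.8
grasp_force: 59.4
shift now-axes [-0.89 -0.83  9.17] target-axes [-0.88 -0.83  9.17] turn units [-0.002 -0.008  0.02 ] t 22.12 pos [503.1  21.  104.2] F [-1.2 -1.2 -1.1] open 5.8 grip 59.4
(-40, -100) 45 [ 97.77033491 473.91364962]
(40, -100) 45 [334.32537185 455.26642693]
(-30, -79) 64.75950798941967 [120.65267081 388.48641065]
(30, -79) 64.75950798941967 [297.32336938 374.91825908]
```

View pics/c8.png

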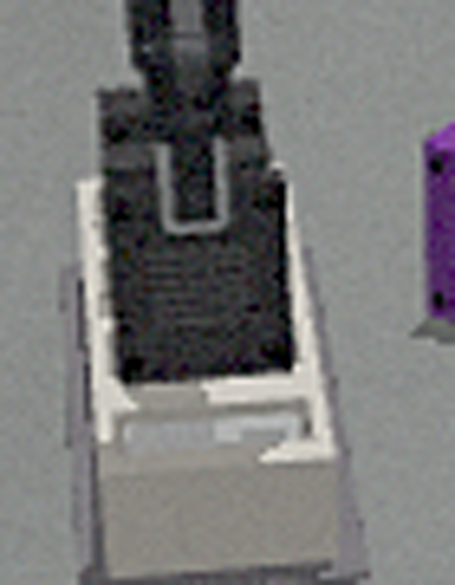

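The side crop shows the thin plate hanging over the first slot, its bottom edge at (123,382)–(295,370), centred in x and level. I'll descend.

```bash

python3 -m creep '[{"tx":-0.5,"ty":-0.8,"tz":7,"wx":0,"wy":0,"wz":0,"hand":1},{"tx":0,"ty":0,"tz":7,"wx":0,"wy":0,"wz":0,"hand":1},{"tx":0,"ty":0,"tz":2,"wx":0,"wy":0,"wz":0,"hand":1},{"tx":0,"ty":0,"tz":0,"wx":0,"wy":0,"wz":0,"hand":1}]'
python3 -m creep '[{"tx":0,"ty":0,"tz":2,"wx":0,"wy":0,"wz":0,"hand":1},{"tx":0,"ty":0,"tz":2,"wx":0,"wy":0,"wz":0,"hand":1},{"tx":0,"ty":0,"tz":0,"wx":0,"wy":0,"wz":0,"hand":1}]'|grep -E "pos|rot|force"
python3 -m creep '[{"tx":0,"ty":0,"tz":2,"wx":0,"wy":0,"wz":0,"hand":1},{"tx":0,"ty":0,"tz":2,"wx":0,"wy":0,"wz":0,"hand":1},{"tx":0,"ty":0,"tz":0,"wx":0,"wy":0,"wz":0,"hand":1}]'|grep -E "pos|rot|force"
```

```text
t: 22.68
position: [504.0, 19.7, 88.2]
tcp_rot: [-0.0, -0.012, 1.0, -0.0]
ft_force: [-0.5, 0.3, -0.4]
opening: 6.3
grasp_force: 59.3
position: [504.0, 19.8, 84.4]
tcp_rot: [-0.0, -0.012, 1.0, -0.0]
ft_force: [0.1, 0.2, -1.2]
grasp_force: 59.3
position: [504.5, 19.5, 80.7]
tcp_rot: [0.0, -0.012, 1.0, -0.0]
ft_force: [-0.7, -2.1, 2.2]
grasp_force: 59.8
```

```bash

python3 -m creep '[{"tx":0,"ty":0.7,"tz":2,"wx":0,"wy":0,"wz":0,"hand":1},{"tx":0,"ty":0,"tz":2,"wx":0,"wy":0,"wz":0,"hand":1},{"tx":0,"ty":0,"tz":0,"wx":0,"wy":0,"wz":0,"hand":1}]'|grep -E "pos|rot|force"
python3 -m creep '[{"tx":0,"ty":0,"tz":2,"wx":0,"wy":0,"wz":0,"hand":1},{"tx":0,"ty":0,"tz":2,"wx":0,"wy":0,"wz":0,"hand":1},{"tx":0,"ty":0,"tz":0,"wx":0,"wy":0,"wz":0,"hand":1}]'|grep -E "pos|rot|force"
python3 -m creep '[{"tx":0,"ty":0,"tz":2,"wx":0,"wy":0,"wz":0,"hand":1},{"tx":0,"ty":0,"tz":1,"wx":0,"wy":0,"wz":0,"hand":1},{"tx":0,"ty":0,"tz":0,"wx":0,"wy":0,"wz":0,"hand":1}]'|grep -E "pos|rot|force"
```

```text
position: [504.6, 20.0, 76.9]
tcp_rot: [0.001, -0.012, 1.0, -0.001]
ft_force: [0.4, -2.8, 5.0]
grasp_force: 60.1
position: [504.9, 19.7, 73.2]
tcp_rot: [0.001, -0.012, 1.0, -0.001]
ft_force: [0.6, -5.5, 7.1]
grasp_force: 60.7
position: [504.6, 19.4, 69.7]
tcp_rot: [0.0, -0.012, 1.0, -0.001]
ft_force: [1.0, -6.3, 3.4]
grasp_force: 60.3
```

```bash

python3 -m creep '[{"tx":0,"ty":0.5,"tz":1,"wx":0,"wy":0,"wz":0,"hand":1},{"tx":0,"ty":0,"tz":0,"wx":0,"wy":0,"wz":0,"hand":1}]'|grep -E "pos|ft_f"
python3 -m creep '[{"tx":0,"ty":0,"tz":1,"wx":0,"wy":0,"wz":0,"hand":1},{"tx":0,"ty":0,"tz":0,"wx":0,"wy":0,"wz":0,"hand":1}]'|grep -E "pos|ft_f"
```

```text
position: [504.6, 19.8, 68.7]
ft_force: [0.8, -7.6, 3.5]
position: [504.6, 19.7, 67.7]
ft_force: [0.9, -7.6, 2.6]
```

```bash

python3 -m creep '[{"tx":0,"ty":0,"tz":1,"wx":0,"wy":0,"wz":0,"hand":1},{"tx":0,"ty":0,"tz":0,"wx":0,"wy":0,"wz":0,"hand":1}]'|grep -E "pos|ft_f"
python3 -m creep '[{"tx":0,"ty":0,"tz":1,"wx":0,"wy":0,"wz":0,"hand":1},{"tx":0,"ty":0,"tz":0,"wx":0,"wy":0,"wz":0,"hand":1}]'|grep -E "pos|ft_f"
```

```text
position: [504.6, 19.7, 66.7]
ft_force: [0.5, -7.9, 3.3]
position: [504.5, 19.7, 65.7]
ft_force: [1.0, -7.5, 3.2]
```

```bash

python3 -m creep '[{"tx":0,"ty":0,"tz":1,"wx":0,"wy":0,"wz":0,"hand":1},{"tx":0,"ty":0,"tz":0,"wx":0,"wy":0,"wz":0,"hand":1}]'|grep -E "pos|ft_f"
python3 -m creep '[{"tx":0,"ty":0,"tz":1,"wx":0,"wy":0,"wz":0,"hand":1},{"tx":0,"ty":0,"tz":0,"wx":0,"wy":0,"wz":0,"hand":1}]'|grep -E "pos|ft_f"
```

```text
position: [504.6, 19.7, 64.9]
ft_force: [0.3, -8.3, 5.1]
position: [504.8, 19.6, 64.5]
ft_force: [-1.1, -7.7, 11.5]
```

```bash

python3 -m creep '[{"tx":0,"ty":0,"tz":1,"wx":0,"wy":0,"wz":0,"hand":1},{"tx":0,"ty":0,"tz":0,"wx":0,"wy":0,"wz":0,"hand":1}]'|grep -E "pos|ft_f"
python3 -m creep '[{"tx":0,"ty":0,"tz":1,"wx":0,"wy":0,"wz":0,"hand":1},{"tx":0,"ty":0,"tz":0,"wx":0,"wy":0,"wz":0,"hand":1}]'|grep -E "pos|ft_f"
```

```text
position: [505.0, 19.6, 64.0]
ft_force: [-3.2, -7.9, 17.0]
position: [505.2, 19.6, 63.6]
ft_force: [-4.6, -7.1, 23.5]
```

```bash

python3 -m creep '[{"tx":0,"ty":0,"tz":0,"wx":0,"wy":0,"wz":0,"hand":0.65},{"tx":0,"ty":0,"tz":0,"wx":0,"wy":0,"wz":0,"hand":0.65},{"tx":0,"ty":0,"tz":0,"wx":0,"wy":0,"wz":0,"hand":0.65},{"tx":0,"ty":0,"tz":-10,"wx":0,"wy":0,"wz":0,"hand":0.65},{"tx":0,"ty":0,"tz":-40,"wx":0,"wy":0,"wz":0,"hand":0.65},{"tx":0,"ty":0,"tz":-40,"wx":0,"wy":0,"wz":0,"hand":0.65},{"tx":0,"ty":-50,"tz":0,"wx":0,"wy":0,"wz":0,"hand":0.65},{"tx":0,"ty":-50,"tz":0,"wx":0,"wy":0,"wz":0,"hand":0.65},{"tx":0,"ty":-50,"tz":0,"wx":0,"wy":0,"wz":0,"hand":0.65},{"tx":0,"ty":-50,"tz":0,"wx":0,"wy":0,"wz":0,"hand":0.65},{"tx":0,"ty":-50,"tz":0,"wx":0,"wy":0,"wz":0,"hand":0.65},{"tx":0,"ty":0,"tz":0,"wx":0,"wy":0,"wz":0,"hand":0.65}]'
python3 - <<'E'
from h import *
g=lambda a:np.clip(255*(a/255.)**.6,0,255).astype(np.uint8)
t=manip.snapshot("top")[:,:,::-1]; s=manip.snapshot("side")[:,:,::-1]
c=lambda im,x,y,w,h,k:cv2.resize(g(im[y:y+h,x:x+w]),None,fx=k,fy=k,interpolation=cv2.INTER_CUBIC)
cv2.imwrite("pics/c9.png",np.vstack([c(t,155,235,125,65,4),c(s,230,150,125,85,4)]))
E
```

```text
t: 28.05
position: [510.3, -232.0, 151.6]
tcp_rot: [-0.0, -0.011, 1.0, -0.0]
ft_force: [0.0, 0.4, 0.6]
opening: 30.2
grasp_force: 0.0
```

View pics/c9.png

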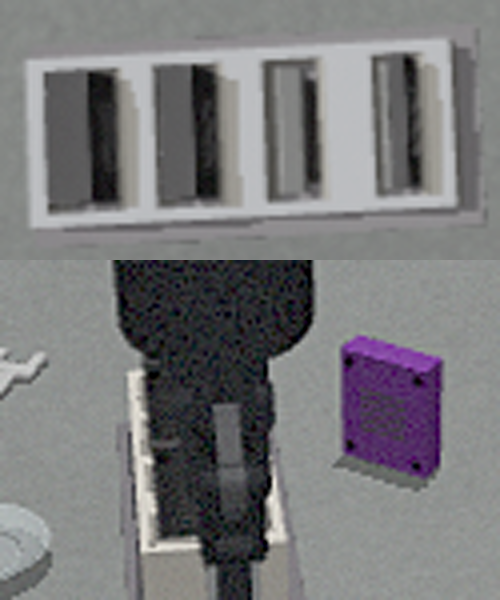

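The top crop shows the thin plate upright in the narrowest slot, crop (400,125), and the thick plate still in the third slot. The rack is otherwise unchanged, and the gripper is clear.

```bash
python3 -c "
from plant import manip
print(manip.hand_in())"
```

```text
the job is handed in; nothing more can be done
None
```

I put the thick plate in the 16 mm slot, then the thin one in the 8 mm slot, felt both onto their stops with peak downward readings of about 20 N and 24 N, and handed in at 28 s of the 53 s; no verdict was returned.

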